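# Slot the soap box into the drying row and set the dryer's inner timer knob

### The arm

A 6-joint arm with a two-finger parallel gripper is mounted at the origin on the work surface. World frame = base frame: x ahead of the robot, y to its left, z up, the work surface at z = 0. Lengths are in mm, angles in rad, forces in N, time in s.
With the tool pointing down it reaches from about 375 to 975 mm from the base axis. Payload 3.8 kg.
Tool frame: the origin (TCP) lies at the very end of the fingers, on their centre line; the grasp point (between the pads) lies behind it (hold_point_z is the z of the grasp point in the tool frame, in mm); z points along the fingers, y is the direction in which the jaws open and shut (so a half turn about z gives the same grasp; the last joint's range is limited). The gripper opens to 85 mm and grips with 20 to 120 N. Pads are 22 mm wide; open, the fingers measure 114 mm over their backs; the gripper's body (76 mm by 85 mm) begins 54 mm behind the grasp point. The pads swing forward as they close: fully open they stand 13 mm farther back than shut.
Start: joints at [-1.142, 0.264, 1.604, -0, 1.274, -0.037], TCP at [303.162, -603.084, 231.28] pointing down, gripper open.
Joint ranges: [-2.63, 2.63], [-0.94, 2.18], [0.31, 2.57], [-1.31, 4.45], [0, 2.66], [-2.55, 2.55]. Speed limits (rad/s): [2.57, 2.57, 3.14, 3.14, 3.14, 3.14].

### API

Orientations are given as a unit quaternion [x, y, z, w].
In Python, from cell import move_pose, move_l, set_joints, gripper_to, pause, ik, capture, PlanningError, hand_in, current_clock, current_qpos, current_qvel, current_tau, current_position, current_eef_rot, current_ft_force, current_wrist_torque, current_grip_width, hold_point_z gives the robot as it stands. Calls block until the motion is done:
- move_pose(position, orientation): joint-space move of the TCP to a pose.
- move_l(position, ori=None, feed=150): straight line of the TCP; ori=None keeps the orientation; feed is the mean speed in mm/s.
- set_joints(angles): joint-space move.
- gripper_to(opening): opening from 0.0 (shut) to 1.0 (fully open); the grip force is fixed at half the most; returns when the fingers have stopped.
- pause(seconds).
- ik(position, orientation): joint angles nearest the present ones, or None.
- capture(name): name is "side" or "top" or "wrist"; returns a dict with "color" (400x640x3 uint8, red, green, blue), "fx", "fy", "cx", "cy" (pixels), "k1" (the pictures are not rectified: a ray, as slopes to the right and down, at radius r is drawn at 1 + k1 r^2 times it, then the intrinsics apply), "extrinsics" (4x4, takes a point from world to camera coordinates); the wrist camera has in their place "tool_from_camera" (4x4, takes a point from camera to tool coordinates, whose origin is the TCP and whose axes are the flange's). Camera axes: x right, y up, looking along -z (the intrinsics and any distortion apply to the point x, -y, -z); pixel columns grow to the right and rows downward; lengths in mm; the calibration is good to about 2 mm. A picture is of the moment at which its call begins: read the wrist's pose just before it. There is no depth.
A pose or a line that the arm cannot do raises PlanningError and nothing moves.
- hand_in(): hands the job in, once; it reports no verdict.
Readings, each from a call of its own:
- current_clock(): time.
- current_qpos(): joint angles.
- current_qvel(): joint speeds.
- current_tau(): joint torques, N m.
- current_position(): TCP position.
- current_eef_rot(): TCP orientation.
- current_ft_force(): force on the tool from outside, world axes, zero at the start.
- current_wrist_torque(): the same for the moment, N m.
- current_grip_width(): opening from 0.0 (shut) to 1.0 (fully open).
Only numpy, scipy, OpenCV 4.12 (cv2) and the standard library are available. Lean on these libraries where they do the work, as an engineer would, in place of code of your own. Each camera call takes 0.05 s, during which the arm holds its last target.

### The job

Put the yellow soap box to dry: nudge the folded mirror and the cotton-pad box apart in the drying tray and slide the soap box in between them, lid up and lengthwise, until it is home against the tray's back rim, with both neighbours still standing square in the row. Then set the dryer going by turning the inner timer knob clockwise until its red end points at the green mark, without moving the outer ring, and let go. Leave all the other toiletries where they are.

Things in the scene. Friction and masses are not known exactly. Their poses are not given: they have to be found in the camera images.
- tray: Fixed grey drying tray, 240 (x) x 290 (y) mm, floor top 6 mm above the work surface. Origin: centre of its underside. Its x axis points from the open front (no rim, robot side) to the back. Wooden rims 26 mm high above the work surface: the back rim's inner face is at x = +106 mm, the side rims' inner faces at y = +135 and -135 mm. The row stands along y against the back rim; the front part of the tray floor, x = -120 to 0 mm, is empty.
- soap_center (a point): Yellow soap box with a shut snap lid, loose, 100 (x) x 56 (y) x 34 (z) mm, about 0.14 kg; starts flat, lid up, on the work surface to the left or right of the tray (the control unit is on the other side). Point: its centre, 17 mm above its underside. Its long axis is x, lid up is +z. Home against the back rim its centre is at x = +56 mm in the tray's frame.
- mirror_center (a point): Folded hinged mirror on its small stand (white stand, green leaf with a mirror on top), loose, 100 (x) x 70 (y) x 48 (z) mm, about 0.3 kg, stands in the tray's row (its x along the tray's). Point: on its vertical centre line, 22 mm above its underside. One neighbour of the gap; which side it is on varies.
- cotton_center (a point): Cotton-pad box, blue ceramic with a closed bamboo lid fixed on it, loose, 100 (x) x 70 (y) x 46 (z) mm (lid knob to 52), about 0.3 kg, stands in the tray's row (its x along the tray's). Point: on its vertical centre line, 23 mm above its underside. The gap to the mirror starts 38 to 48 mm wide; both slide sideways easily (about 2 N) into the free room before the side rims, unequal but in sum enough.
- pod: Fixed round white control unit of the dryer, 160 mm diameter, 35 mm high, to the left or right of the tray. Origin: centre of its underside, on the axis of both knobs. Its x axis points to the green mark.
- mark (a point): The green mark on top of the control unit, 17 x 12 mm, 69 mm from the knob axis, 36 mm above the work surface.
- timer (a joint): Angle (rad) of the inner timer knob: 0 when its red end points at the green mark, negative before it (starts between -1.9 and -1.2), growing clockwise seen from above, able to go past the mark to +1.2. Friction about 0.06 N m, stays where it is left.
- timer_tip (a point): End of the red half of the inner knob's grip bar, on its upper edge, 36 mm from the axis and 88 mm above the work surface. The inner knob is an aluminium disc of 72 mm diameter, top at 57 mm, carrying an upright grip bar 72 mm long, 14 mm thick, which runs through the axis from 57 to 88 mm above the work surface; one half has a red top and end.
- ring (a joint): Angle (rad) of the outer temperature ring, any value from -2.6 to 2.6 at the start, growing clockwise from above; 0 when its lug is at the green mark. Turns very easily (0.03 N m): do not touch it.
- ring_lug (a point): Top of the blue lug on the black outer ring, 52 mm from the axis. The ring reaches from 39 to 58 mm from the axis and its top is 55 mm above the work surface; the lug reaches from 46 to 58 mm from the axis, is 16 mm wide, and its top is 70 mm above the work surface.
- tube: Bystander: closed lotion tube lying flat, white with orange cap and tail, 147 mm long (x), 48 mm wide, 24 mm high, behind the tray. Origin: underside, near its middle.
- toothbrush: Bystander: bamboo toothbrush lying along its x, 190 mm long, 17 mm high. Origin: underside, near its middle.
- nailfile: Bystander: steel nail file with red handle lying along its x, 163 mm long, 6 mm high. Origin: underside, near its middle.
- tumbler: Bystander: white tumbler, 68 mm diameter, 95 mm high, behind and beside the tray. Origin: centre of its underside.
- lotion: Bystander: green bottle, 60 mm diameter, 115 mm high, behind and beside the tray. Origin: centre of its underside.
- creamjar: Bystander: amber cream jar, 64 mm diameter, 50 mm high, behind the tray. Origin: centre of its underside.
Not all that is in view belongs to the job. What is meant by the part that bears soap_center is not pink or turquoise, and is the larger of those in its own colour.

How it is judged (in metres and radians):
On the way, in this order (a step that is already met when the one before it is completed fails the run):
1. the soap box stands home in the row between the two neighbours, which are still in the row (x of soap_center in the frame of tray above 0.046 m and height (world z) of soap_center below 0.028 m and angle between each of soap_center, mirror_center, cotton_center's own z axis and vertical below 0.12 rad and angle between the x axis of soap_center and the x axis of tray, either way round below 0.15 rad and horizontal distance between soap_center and mirror_center below 0.13 m and horizontal distance between soap_center and cotton_center below 0.13 m and x of each of mirror_center, cotton_center in the frame of tray above 0.03 m and angle between the x axis of each of mirror_center, cotton_center and the x axis of tray, either way round below 0.2 rad), for 0.2 s.
2. then the timer's red end points at the green mark (value of joint timer between -0.15 and 0.15 rad), for 0.2 s.
At the end, for the whole second after the job is handed in: Soap box flat, within 10 mm of the back rim, squared to 0.15 rad, between mirror and cotton box (centres under 130 mm apart); both upright, square to 0.2 rad, at most 26 mm off the back rim. Timer within 0.15 rad of the mark, at rest; ring lug moved under 6 mm (all of step 1 and all of step 2 and distance of ring_lug from where it was at the start of the episode below 0.006 m and velocity of joint timer between -0.05 and 0.05 rad/s); the robot touches nothing.
It fails at once if the outer ring was turned (its lug moved 6 mm or more) (distance of ring_lug from where it was at the start of the episode above 0.006 m).
It fails at once if a neighbour or the soap box was tipped over (angle between any of mirror_center, cotton_center, soap_center's own z axis and vertical above 0.8 rad).
It fails at once if another of the toiletries was moved more than 20 mm (distance of any of tube, toothbrush, nailfile, tumbler, lotion, creamjar from where it was at the start of the episode above 0.02 m).
It also fails if it takes over 69 s, if anything falls off the work surface, if the arm or the gripper's body presses on something with over 40 N, if the wrist force passes 120 N, or if a joint passes its speed limit or range.

## Working session

There is one attempt and no reset: what is moved stays moved. The work goes in short steps, each a Python script; the robot and the scene stay as the last script left them, time stands still between calls to the robot, and variables do not carry over. Pictures are saved under pics/ and viewed, and the job is handed in when it is done.

```bash
ls; mkdir -p pics
cat > h.py <<'E'
import numpy as np, cv2
from cell import *
def ray(c,u,v,T=None):
    x=(u-c["cx"])/c["fx"]; y=(v-c["cy"])/c["fy"]
    p=cv2.undistortPoints(np.array([[[u,v]]],float),np.array([[c["fx"],0,c["cx"]],[0,c["fy"],c["cy"]],[0,0,1]],float),np.array([c["k1"],0,0,0,0.]))[0,0]
    d=np.array([p[0],-p[1],-1.0])
    M=T if T is not None else np.linalg.inv(np.array(c["extrinsics"]))
    return M[:3,3],M[:3,:3]@d
def onz(c,u,v,z,T=None):
    o,d=ray(c,u,v,T); return (o+d*(z-o[2])/d[2])
def proj(c,P,T=None):
    M=np.linalg.inv(T) if T is not None else np.array(c["extrinsics"])
    p=M[:3,:3]@np.array(P,float)+M[:3,3]; a=np.array([p[0]/-p[2],-p[1]/-p[2]]); a=a*(1+c["k1"]*(a@a))
    return np.array([a[0]*c["fx"]+c["cx"],a[1]*c["fy"]+c["cy"]])
def save(n,im): cv2.imwrite(f"pics/{n}.png",cv2.cvtColor(im,cv2.COLOR_RGB2BGR))
E
python3 - <<'E'
from h import *
import pickle
print(current_clock(),hold_point_z,current_eef_rot(),current_position())
D={}
for n in("side","top"):
    D[n]=c=capture(n); save(n+"0",c["color"]); print(n,{k:v for k,v in c.items() if k!="color"})
pickle.dump(D,open("c0.pkl","wb"))
E
```

```text
pics
0.0 -18.700000000000003 [ 9.72999434e-01  2.30804730e-01 -2.09035132e-04 -1.11125080e-03] [ 302.86279814 -602.40193378  229.94180549]
side {'fx': 397.327109100967, 'fy': 397.327109100967, 'cx': 316.34948897483713, 'cy': 198.68856687476972, 'k1': -0.07056116652463353, 'extrinsics': array([[-9.69021427e-01, -2.46572914e-01,  1.41163922e-02,
         5.35400674e+02],
       [ 1.63682402e-01, -5.98362027e-01,  7.84328347e-01,
        -1.88107849e+02],
       [-1.84947413e-01,  7.62341579e-01,  6.20185272e-01,
        -8.54811272e+02],
       [ 0.00000000e+00,  0.00000000e+00,  0.00000000e+00,
         1.00000000e+00]])}
top {'fx': 370.4821449817858, 'fy': 370.4821449817858, 'cx': 317.4023330791065, 'cy': 202.37309314156735, 'k1': -0.06988935738712355, 'extrinsics': array([[-2.93167251e-02, -9.99492230e-01,  1.24824482e-02,
        -3.82327363e+01],
       [ 9.96019048e-01, -2.81585956e-02,  8.45762882e-02,
        -5.50874301e+02],
       [-8.41818547e-02,  1.49122560e-02,  9.96338818e-01,
        -9.90233087e+02],
       [ 0.00000000e+00,  0.00000000e+00,  0.00000000e+00,
         1.00000000e+00]])}
```

View pics/top0.png

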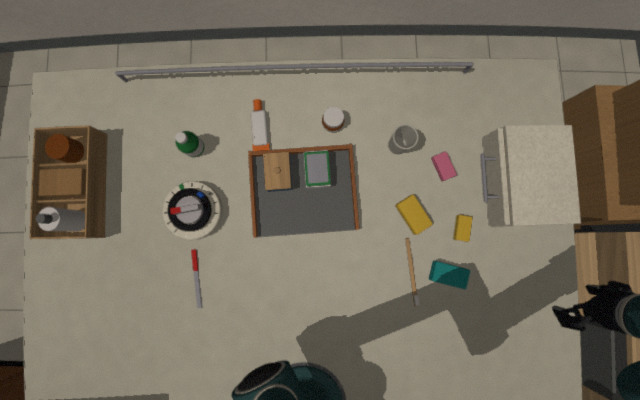

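View pics/side0.png

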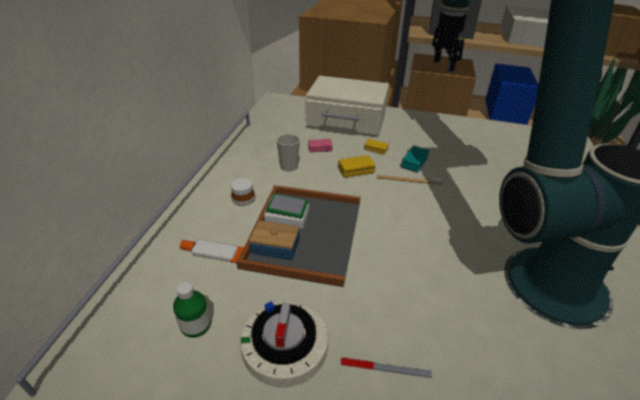

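Candidates in the top view are the large yellow (413,214), small yellow (464,228), pink (444,166) and turquoise (450,274). The larger yellow one at (413,214) fits. I'll confirm it in an enlarged crop and measure.

Run:
```python
from h import *
import pickle
D=pickle.load(open("c0.pkl","rb"));c=D["top"];im=c["color"]
save("cropA",cv2.resize(im[130:250,380:490],None,fx=5,fy=5,interpolation=cv2.INTER_CUBIC))
save("cropB",cv2.resize(im[135:245,240:365],None,fx=6,fy=5.4,interpolation=cv2.INTER_CUBIC))
save("cropC",cv2.resize(im[165:250,150:235],None,fx=7,fy=7,interpolation=cv2.INTER_CUBIC))
hsv=cv2.cvtColor(im,cv2.COLOR_RGB2HSV)
m=cv2.inRange(hsv,(18,120,80),(32,255,255))
n,l,s,ce=cv2.connectedComponentsWithStats(m)
for i in range(1,n):
    if s[i,4]>80:
        pts=np.argwhere(l==i)[:,::-1].astype(np.float32)
        w=np.array([onz(c,u,v,34)[:2] for u,v in pts],np.float32)
        r=cv2.minAreaRect(w); print(s[i],ce[i],r)
```

```text
[396 195  37  39 784] [413.75382653 214.28316327] ((508.78094482421875, -315.240478515625), (98.71769714355469, 60.10292434692383), 30.965354919433594)
[454 215  18  27 401] [462.6882793  227.64339152] ((468.487548828125, -449.5104064941406), (44.70313262939453, 69.91857147216797), 78.41265869140625)
```

View pics/cropA.png

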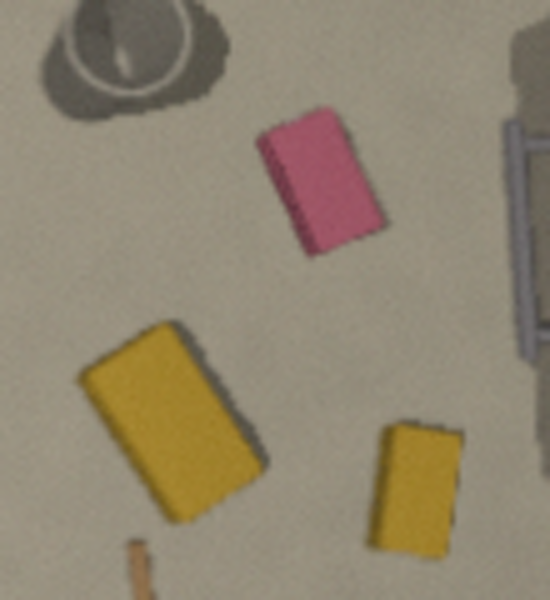

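View pics/cropB.png

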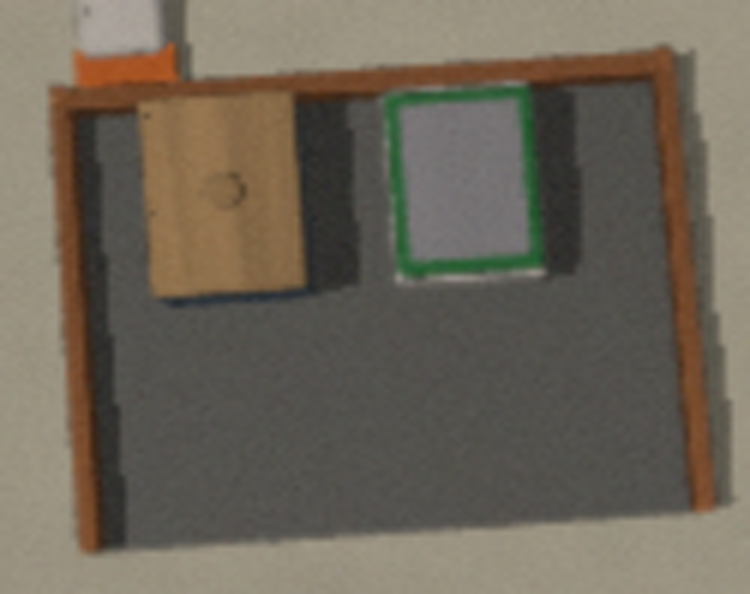

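View pics/cropC.png

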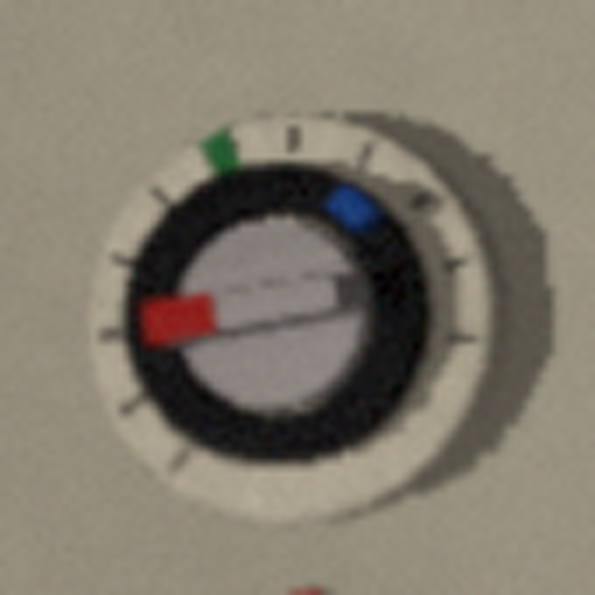

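```bash
cat > meas.py <<'E'
from h import *
import pickle
D=pickle.load(open("c0.pkl","rb"));c=D["top"];im=c["color"]
def B(x,y): return 240+(x+.5)/6-.5,135+(y+.5)/5.4-.5
cor=[onz(c,*B(*p),26) for p in [(50,88),(670,48),(90,550),(710,508)]]  # BL, BR, FL, FR
loc=np.array([[120,145],[120,-145],[-120,145],[-120,-145]],float)
W=np.array(cor)[:,:2]
A=W-W.mean(0); th=np.arctan2((loc[:,0]*A[:,1]-loc[:,1]*A[:,0]).sum(),(loc*A).sum())
R=np.array([[np.cos(th),-np.sin(th)],[np.sin(th),np.cos(th)]])
print("tray",W.mean(0),th,"res",(A-loc@R.T).round(1).tolist())
tl=lambda p:R.T@(p[:2]-W.mean(0))
for n,ps,z in (("cotton lid",[(138,98),(295,95),(152,298),(305,290)],52),("mirror leaf",[(385,92),(530,84),(405,275),(545,262)],54)):
    print(n,[tl(onz(c,*B(*p),z)).round(1).tolist() for p in ps])
def C(x,y): return 150+(x+.5)/7-.5,165+(y+.5)/7-.5
print("greenmark",onz(c,*C(221,152),36),"pod ring centre disc",onz(c,*C(278,312),55),"red",onz(c,*C(178,320),88),"bar far",onz(c,*C(352,290),88))
hsv=cv2.cvtColor(im,cv2.COLOR_RGB2HSV)
E
python3 meas.py
```

```text
tray [586.10129933 -15.53123392] 0.04816005957301333 res [[-1.3, -1.1], [-2.2, 1.8], [2.3, -4.7], [1.2, 4.0]]
cotton lid [[104.2, 100.6], [100.3, 30.2], [3.5, 100.7], [2.3, 32.6]]
mirror leaf [[98.4, -10.2], [97.5, -75.3], [6.1, -12.2], [7.8, -74.8]]
greenmark [603.0053826  316.27215635  36.        ] pod ring centre disc [538.4623405 287.3936825  55.       ] red [534.0372323  313.64148814  88.        ] bar far [543.28977804 248.91331951  88.        ]
```

```bash
cat >> h.py <<'E'
def down(a): return [np.cos(a/2),np.sin(a/2),0.,0.]
from scipy.spatial.transform import Rotation as Rn
def Twc(c,p,q):
    M=np.eye(4);M[:3,:3]=Rn.from_quat(q).as_matrix();M[:3,3]=p
    return M@np.array(c["tool_from_camera"])
def shot(n):
    p=current_position();q=current_eef_rot();c=capture("wrist");c["T"]=Twc(c,p,q)
    import pickle;pickle.dump(c,open(f"{n}.pkl","wb"));save(n,c["color"]);return c
E
python3 - <<'E'
from h import *
for p in [(508,-315),(590,-15),(538,287)]:
    for a in (0.048,.54,0.048+np.pi,0.048-np.pi):
        q=ik([p[0],p[1],260],down(a)); print(p,round(a,2),None if q is None else np.round(q,2))
t=current_clock()
move_pose([470,-320,300],down(.466)); print(current_clock()-t); shot("w_soap")
move_pose([560,-15,320],down(.048)); print(current_clock()-t); c=shot("w_tray"); print(c["tool_from_camera"])
move_pose([500,280,320],down(.048)); print(current_clock()-t); shot("w_pod")
E
```

```text
(508, -315) 0.05 [-0.6   0.1   1.74 -0.    1.3   0.93]
(508, -315) 0.54 [-0.6   0.1   1.74 -0.    1.3   0.43]
(508, -315) 3.19 [-0.6   0.1   1.74 -0.    1.3  -2.22]
(508, -315) -3.09 [-0.6   0.1   1.74 -0.    1.3  -2.22]
(590, -15) 0.05 [-0.07  0.09  1.76 -0.    1.3   1.46]
(590, -15) 0.54 [-0.07  0.09  1.76 -0.    1.3   0.96]
(590, -15) 3.19 [-0.07  0.09  1.76 -0.    1.3  -1.69]
(590, -15) -3.09 [-0.07  0.09  1.76 -0.    1.3  -1.69]
(538, 287) 0.05 [ 0.45  0.13  1.72 -0.    1.3   1.97]
(538, 287) 0.54 [ 0.45  0.13  1.72 -0.    1.3   1.48]
(538, 287) 3.19 [ 0.45  0.13  1.72 -0.    1.3  -1.17]
(538, 287) -3.09 [ 0.45  0.13  1.72 -0.    1.3  -1.17]
1.2667
2.525
[[-4.34432843e-04  9.46998825e-01  3.21236730e-01  8.20148834e+01]
 [ 9.99999664e-01  6.34505338e-04 -5.18132258e-04  2.32416474e-01]
 [-6.94497059e-04  3.21236397e-01 -9.46998783e-01 -1.41841658e+02]
 [ 0.00000000e+00  0.00000000e+00  0.00000000e+00  1.00000000e+00]]
3.725
```

View pics/w_soap.png

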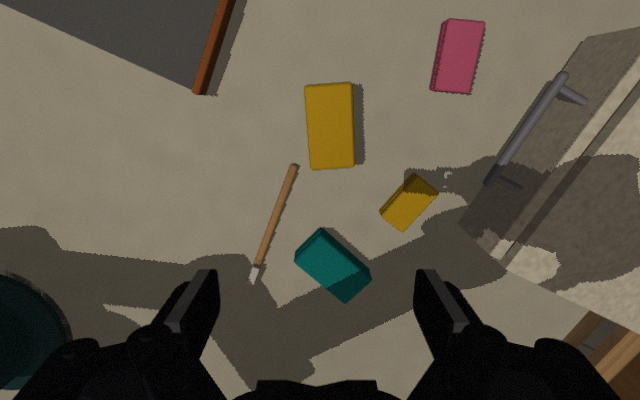

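View pics/w_tray.png

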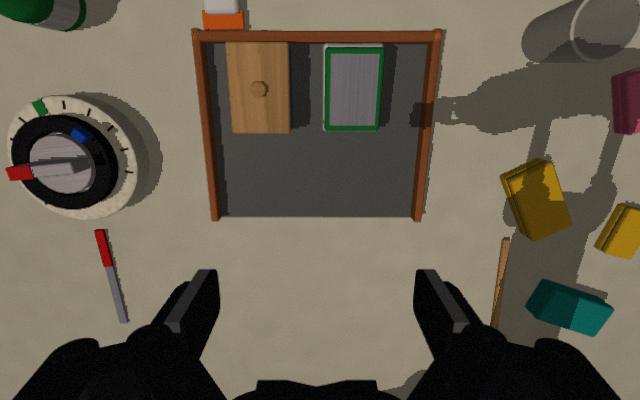

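View pics/w_pod.png

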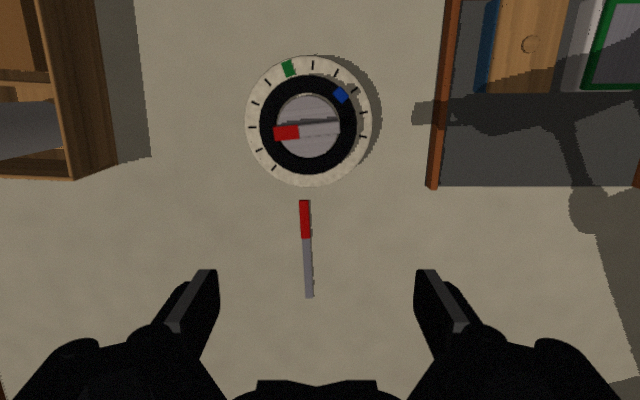

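```bash
cat > m2.py <<'E'
from h import *
import pickle
L=lambda n:pickle.load(open(n+".pkl","rb"))
c=L("w_tray");T=c["T"]
cor=[onz(c,u,v,26,T)[:2] for u,v in [(192,31),(441,30),(211,221),(423,221)]]
loc=np.array([[120,145],[120,-145],[-120,145],[-120,-145]],float)
W=np.array(cor);A=W-W.mean(0);th=np.arctan2((loc[:,0]*A[:,1]-loc[:,1]*A[:,0]).sum(),(loc*A).sum())
R=np.array([[np.cos(th),-np.sin(th)],[np.sin(th),np.cos(th)]]);o=W.mean(0)
print("tray",o,th,(A@R-loc).round(1).tolist())
tl=lambda p:(R.T@(p[:2]-o)).round(1).tolist()
print("cotton",[tl(onz(c,u,v,52,T)) for u,v in [(226,41),(289,41),(232,133),(289,133)]])
print("mirror",[tl(onz(c,u,v,54,T)) for u,v in [(326,47),(383,47),(327,130),(379,130)]])
print("rim inner",[tl(onz(c,u,v,26,T)) for u,v in [(316,41),(210,130),(429,130)]])
c=L("w_soap");T=c["T"];hsv=cv2.cvtColor(c["color"],cv2.COLOR_RGB2HSV)
m=cv2.inRange(hsv,(18,150,60),(32,255,255));n,l,s,ce=cv2.connectedComponentsWithStats(m)
for i in range(1,n):
    if s[i,4]>300:
        pts=np.argwhere(l==i)[:,::-1]; r=cv2.minAreaRect(np.array([onz(c,u,v,34,T)[:2] for u,v in pts],np.float32)); print("yellow",s[i],r)
c=L("w_pod");T=c["T"];im=c["color"];hsv=cv2.cvtColor(im,cv2.COLOR_RGB2HSV)
save("cropP",cv2.resize(im[45:200,230:390],None,fx=5,fy=3.8,interpolation=cv2.INTER_CUBIC))
save("cropP",cv2.resize(im[45:195,235:385],None,fx=4,fy=4,interpolation=cv2.INTER_CUBIC))
# black ring ellipse, top z=55
blk=cv2.inRange(hsv[60:190,240:380],(0,0,0),(180,255,60)); 
k=max(cv2.findContours(blk,cv2.RETR_EXTERNAL,cv2.CHAIN_APPROX_NONE)[0],key=cv2.contourArea)[:,0]+[240,60]
w=np.array([onz(c,u,v,55,T)[:2] for u,v in k],np.float32);print("ring",cv2.minEnclosingCircle(w),cv2.fitEllipse(w))
for nm,lo,hi,z in (("green",(40,80,30),(85,255,255),36),("red",(0,150,60),(8,255,255),88),("blue",(105,120,40),(130,255,255),70)):
    g=cv2.inRange(hsv[50:195,240:380],lo,hi);n,l,s,ce=cv2.connectedComponentsWithStats(g);i=1+np.argmax(s[1:,4]);u,v=ce[i]+[240,50];print(nm,s[i,4],u,v,onz(c,u,v,z,T))
E
python3 m2.py
```

```text
tray [585.76572951 -16.23694509] 0.049224006617506054 [[-2.6, -2.0], [-2.2, 2.2], [2.8, 0.8], [2.0, -1.0]]
cotton [[104.2, 98.9], [104.2, 30.2], [5.4, 100.8], [5.3, 33.1]]
mirror [[98.0, -10.2], [97.7, -72.4], [9.0, -12.0], [8.8, -73.3]]
rim inner [[107.2, 0.7], [5.9, 134.4], [5.2, -141.3]]
yellow [ 304   82   51   88 3997] ((510.4608154296875, -318.6050720214844), (98.17457580566406, 55.2181396484375), 30.707489013671875)
yellow [ 379  176   60   56 1702] ((471.2236328125, -448.9692077636719), (44.88252258300781, 68.35636138916016), 78.51142883300781)
ring ((538.895263671875, 289.81866455078125), 57.53598403930664) ((538.3221435546875, 290.4097595214844), (111.09587860107422, 114.05099487304688), 143.5345001220703)
green 157 287.859872611465 68.07643312101911 [602.43294911 316.02496439  36.        ]
red 349 285.5587392550143 132.35530085959886 [535.2600914  313.22345034  88.        ]
blue 166 340.066265060241 94.68072289156626 [576.47605831 255.63549152  70.        ]
```

```bash
echo
```

```text
(no output)
```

View pics/cropP.png

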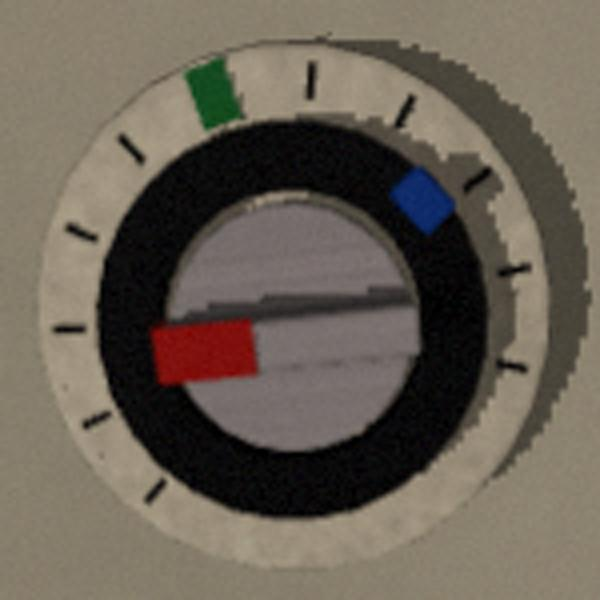

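```bash
cat >> h.py <<'E'
O=np.array([585.9,-16.0]);TH=.0487
def tw(x,y): 
    c,s=np.cos(TH),np.sin(TH); return [O[0]+c*x-s*y,O[1]+s*x+c*y]
def wt(p):
    c,s=np.cos(TH),np.sin(TH);d=np.array(p[:2])-O; return np.array([c*d[0]+s*d[1],-s*d[0]+c*d[1]]).round(1)
def st(n=""): print(n,"t",round(current_clock(),2),"p",current_position().round(1),"tray",wt(current_position()),"F",np.round(current_ft_force(),1),"w",round(current_grip_width(),3))
E
python3 - <<'E'
from h import *
c=__import__("pickle").load(open("w_pod.pkl","rb"));T=c["T"]
f=lambda x,y:onz(c,235+(x+.5)/4-.5,45+(y+.5)/4-.5,88,T)
a,b=f(156.5,356),f(419,328);print("bar",a,b,(a+b)/2,np.linalg.norm(a-b),np.arctan2(*(a-b)[1::-1]))
a=TH-np.pi
gripper_to(0.0); st("shut")
q=down(a)
move_pose(tw(56,10.5)+[130],q); st("above")
move_l(tw(56,10.5)+[62],feed=120); st(); c=shot("w_ins")
E
```

```text
bar [533.29692832 325.99948625  88.        ] [544.0489632 255.3367505  88.       ] [538.67294576 290.66811838  88.        ] 71.47606926463314 1.7217979747776773
shut t 4.64 p [500.  280.1 320. ] tray [-71.4 299.9] F [0.2 0.6 0.1] w 0.004
above t 7.7 p [641.4  -2.6 130.2] tray [56.1 10.7] F [0.1 0.1 0.3] w -0.001
 t 8.42 p [641.7  -2.8  62.3] tray [56.4 10.5] F [ 0.1 -0.2  0.7] w 0.004
```

View pics/w_ins.png

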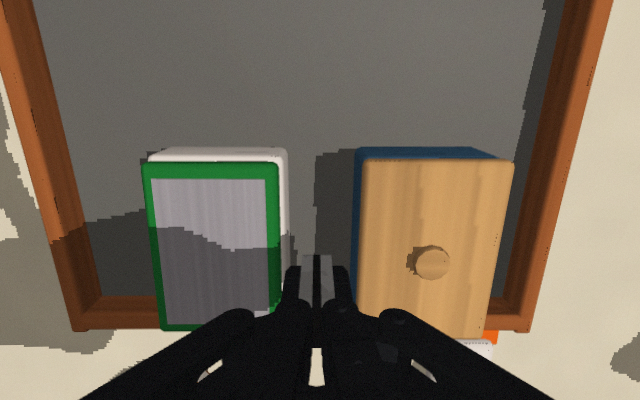

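The shut fingertips at (317,265) are centred in the gap, between the mirror edge at (289,200) and the cotton box edge at (357,200). Next I descend and spread.

Run:
```python
from h import *
for z in (45,30,18):
    move_l(tw(56,10.5)+[z],feed=80); st(z)
    F=current_ft_force()
    if abs(F[2])>8: print("STOP"); break
else:
    for y in (20,28): move_l(tw(56,y)+[18],feed=50); st("left")
    for y in (0,-13): move_l(tw(56,y)+[18],feed=50); st("right")
    move_l(tw(56,8)+[18],feed=100)
    move_l(tw(56,8)+[130],feed=250); st("up")
    move_pose(tw(-25,0)+[320],down(TH)); st("look"); shot("w_tray2")
```

```text
45 t 8.82 p [640.4  -2.8  44. ] tray [55.1 10.6] F [-0.2  0.5 -0.3] w 0.0
30 t 9.16 p [640.3  -2.7  28.8] tray [55.  10.6] F [-0.7 -0.1 -1.1] w -0.001
18 t 9.46 p [640.5  -2.8  17. ] tray [55.2 10.6] F [-0.4  0.4 -0.2] w -0.001
left t 9.8 p [641.1   7.3  18.3] tray [56.2 20.6] F [ 0.1  0.4 -0.7] w -0.0
left t 10.11 p [640.5  15.2  18.1] tray [56.  28.5] F [ 0.3  0.5 -0.4] w 0.002
right t 10.82 p [641.8 -13.6  18. ] tray [56.  -0.4] F [-0.7  0.6 -0.1] w 0.001
right t 11.22 p [642.5 -26.8  18. ] tray [ 56.  -13.5] F [-0.4  0.2 -0.2] w -0.001
up t 12.18 p [641.5  -5.4 130.4] tray [56.   7.9] F [-0.5  0.  -1.1] w 0.002
look t 14.81 p [560.8 -17.2 319.5] tray [-25.1   0. ] F [-0.4 -0.4  0.2] w -0.001
```

View pics/w_tray2.png

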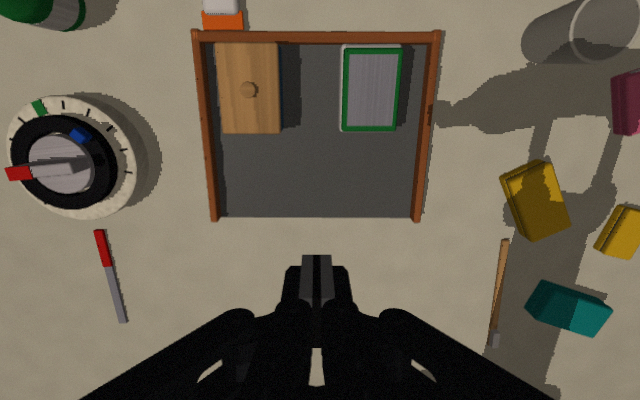

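Both neighbours are still square. The cotton box's right edge is at px 281 and the mirror's left edge at 340. Now I grasp the soap at its far end, away from the toothbrush.

Run:
```python
from h import *
import pickle
c=pickle.load(open("w_tray2.pkl","rb"));T=c["T"]
print("cotton",[wt(onz(c,u,v,52,T)) for u,v in [(280,42),(281,132)]],"mirror",[wt(onz(c,u,v,50,T)) for u,v in [(341,45),(339,130)]])
s=np.array([510.3,-318.]);a=.536
g=s+36*np.array([np.cos(a),np.sin(a)])
gripper_to(1.0); st("open")
move_pose([*g,120],down(a)); st()
move_l([*g,45],feed=200); shot("w_pre")
move_l([*g,5],feed=100); st("low")
gripper_to(0.0); st("grip")
move_l([*g,70],feed=150); st("lift"); shot("w_grip")
```

```text
cotton [array([103.6,  39.1]), array([ 7. , 41.4])] mirror [array([100.9, -27.7]), array([  9.1, -27.5])]
open t 15.64 p [560.9 -17.2 320. ] tray [-25.   0.] F [0.4 0.3 0.3] w 0.999
 t 16.95 p [ 542.  -299.4  120.8] tray [ -57.6 -280.9] F [ 0.5 -0.   0.3] w 0.997
low t 18.07 p [ 541.1 -299.6    4.8] tray [ -58.5 -281.1] F [ 0.  -0.4  0.9] w 0.997
grip t 18.46 p [ 542.2 -300.2    6.2] tray [ -57.5 -281.7] F [0.6 0.4 3.6] w 0.645
lift t 19.04 p [ 540.8 -299.3   69.5] tray [ -58.9 -280.8] F [-0.2  0.5 -1.3] w 0.644
```

View pics/w_grip.png

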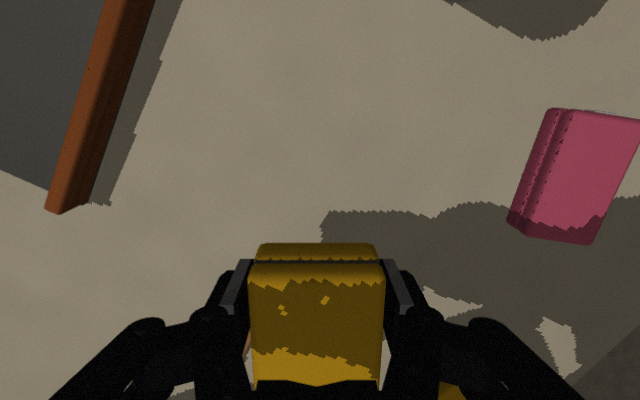

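Run:
```python
from h import *
q=down(TH-np.pi)
move_pose(tw(-97,6.5)+[110],q); st("above"); shot("w_hold")
move_l(tw(-97,6.5)+[15],feed=150); st("low"); c=capture("top"); save("top1",c["color"][120:260,220:380].repeat(4,0).repeat(4,1))
```

```text
above t 20.98 p [488.7 -14.5 109.8] tray [-97.    6.3] F [ 0.1 -0.1 -0.9] w 0.643
low t 21.82 p [489.2 -14.4  15.2] tray [-96.5   6.3] F [ 0.3  0.2 -2. ] w 0.64
```

View pics/w_hold.png

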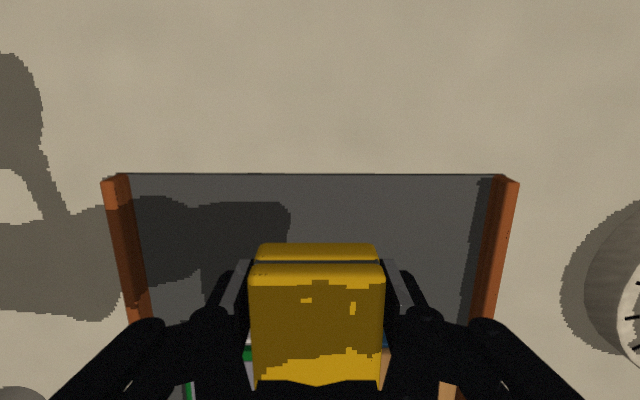

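View pics/top1.png

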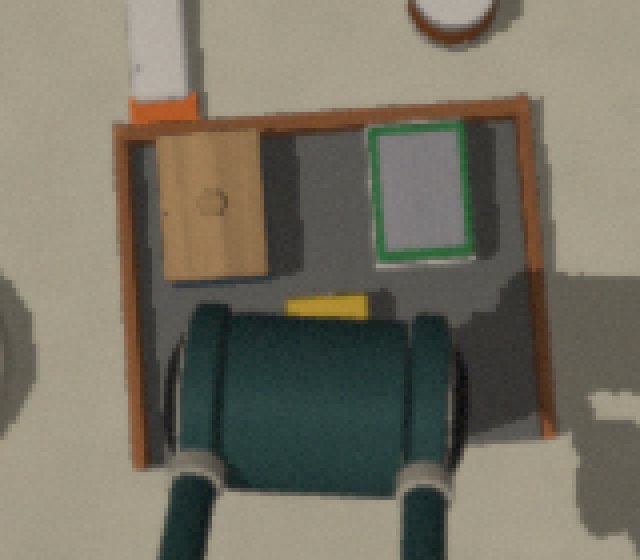

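Run:
```python
from h import *
c=__import__("pickle").load(open("c0.pkl","rb"))["top"]
f=lambda x,y,z:wt(onz(c,220+x/4-.5,120+y/4-.5,z))
print("soap",f(285,300,44),f(369,296,44),"cotton",f(268,276,52),f(262,132,52),"mirror leaf",f(382,256,54),f(369,128,54),"stand",f(376,265,35),f(367,130,35))
print("rims",f(128,300,26),f(536,300,26))
```

```text
soap [-13.2  33.8] [-14.9 -22.6] cotton [ 2.8 43.6] [100.5  40.8] mirror leaf [ 10.1 -33.2] [ 97.3 -31.2] stand [  6.9 -29. ] [100.3 -30. ]
rims [ -3.  141.8] [ -24.4 -136.5]
```

Run:
```python
from h import *
for x in (-60,-30,-10):
    move_l(tw(x,7)+[14.5],feed=70); st(x)
move_l(tw(-10,7)+[12],feed=30); st("down")
gripper_to(1.0); st("rel")
move_l(tw(-10,7)+[115],feed=250)
gripper_to(0.0)
move_pose(tw(-35,7)+[115],down(TH-np.pi)); st()
c=capture("top"); save("top2",c["color"][120:260,220:380].repeat(4,0).repeat(4,1)); shot("w_rel")
```

```text
-60 t 22.54 p [525.4 -11.9  14.2] tray [-60.2   7.1] F [ 0.1 -0.6 -1.5] w 0.642
-30 t 23.12 p [555.7 -10.4  14.4] tray [-29.8   7. ] F [-0.4  0.5 -0.9] w 0.646
-10 t 23.55 p [576.2  -9.5  14.6] tray [-9.4  6.9] F [-0.9  0.2 -1. ] w 0.641
down t 23.8 p [575.8  -9.5  12.2] tray [-9.8  7. ] F [ 0.8 -0.3 -0.3] w 0.645
rel t 24.22 p [575.5  -9.5  12. ] tray [-10.1   7. ] F [-0.1 -0.5  0.1] w 1.002
 t 25.79 p [549.4 -10.7 114.7] tray [-36.2   7.1] F [-0.1  0.6  0.8] w -0.001
```

View pics/w_rel.png

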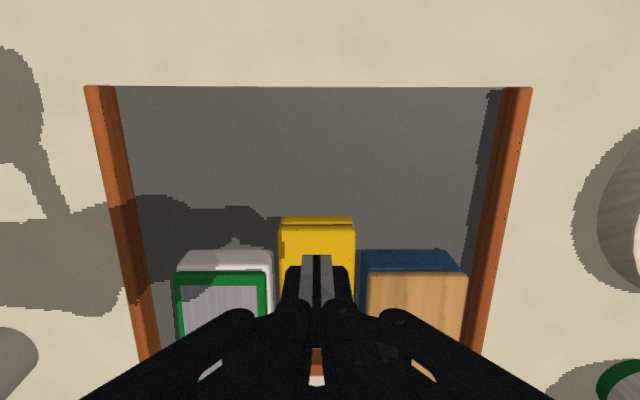

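View pics/top2.png

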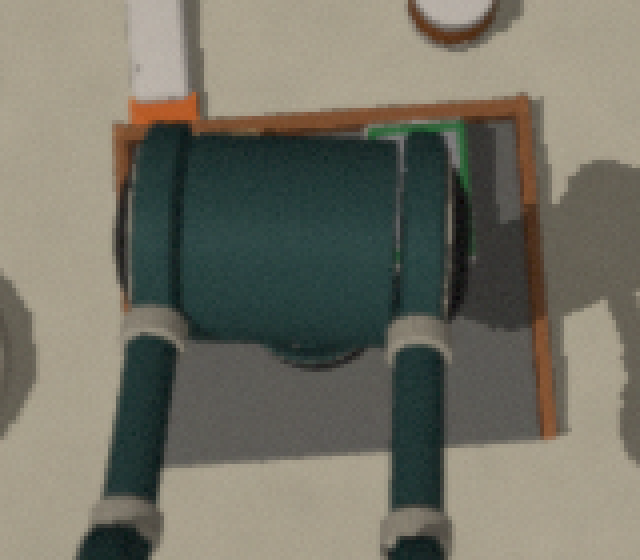

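The soap sits straight between the neighbours, with its front edge at (317,217). Now I push it home.

Run:
```python
from h import *
move_pose(tw(-50,7)+[90],down(TH-np.pi))
move_l(tw(-50,7)+[20],feed=150); st("low")
move_l(tw(-15,7)+[20],feed=70); st()
x=-15
while x<2:
    x+=1.5; move_l(tw(x,7)+[20],feed=40); F=current_ft_force(); fx=F[0]*np.cos(TH)+F[1]*np.sin(TH)
    if x>-9: print(x,wt(current_position()),round(fx,1))
    if fx<-8: break
st("end")
move_l(tw(-30,7)+[20],feed=150); move_l(tw(-30,7)+[130],feed=300)
move_pose(tw(-25,0)+[320],down(TH)); st("look"); shot("w_home")
c=capture("top"); save("top3",c["color"][120:260,220:380].repeat(4,0).repeat(4,1))
```

```text
low t 26.76 p [536.8 -11.5  20.7] tray [-48.9   6.9] F [ 0.3 -0.3 -0.3] w -0.001
 t 27.41 p [570.7  -9.7  19.9] tray [-14.9   7. ] F [-1.   0.1  0.1] w 0.002
-7.5 [-7.3  7. ] 0.0
-6.0 [-5.7  7. ] -0.0
-4.5 [-4.3  7. ] 0.2
-3.0 [-3.6  7.1] -2.1
-1.5 [-3.6  7.1] -6.2
0.0 [-3.6  7.1] -9.6
end t 29.91 p [582.   -9.   19.3] tray [-3.6  7.1] F [-9.7  0.5  7.3] w 0.001
look t 33.42 p [560.8 -17.2 319.5] tray [-25.1   0. ] F [0.3 0.1 0.2] w 0.003
```

View pics/w_home.png

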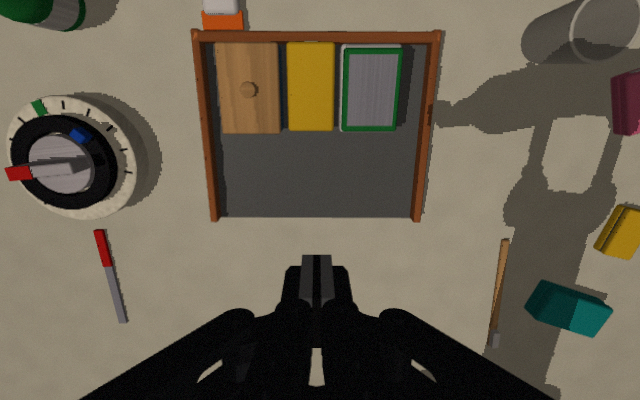

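The soap box is home and the row is square. Next I move over the timer bar with the gripper partly open.

Run:
```python
from h import *
gripper_to(.37); st()
move_pose([538.6,290.3,140],down(1.722)); st()
move_l([538.6,290.3,96],feed=150); st(); c=shot("w_bar")
```

```text
t 33.92 p [560.9 -17.2 320. ] tray [-25.  -0.] F [ 0.   0.3 -0.7] w 0.367
 t 35.27 p [539.3 290.  140.7] tray [-31.6 307.9] F [0.  1.1 0.4] w 0.372
 t 35.71 p [538.7 289.6  96. ] tray [-32.2 307.5] F [0.3 0.2 1. ] w 0.369
```

View pics/w_bar.png

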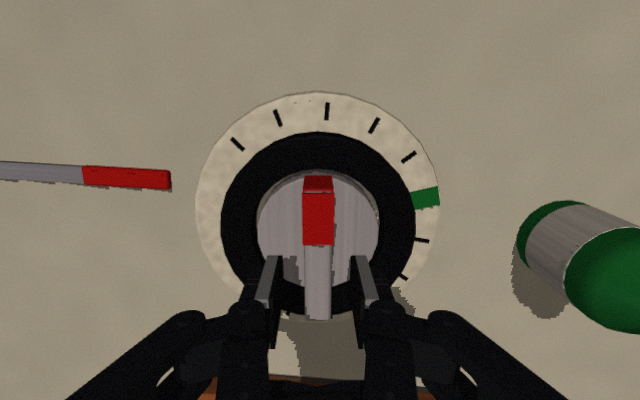

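The bar (red end at (318,210)) is centred between the pads at 275 and 360 and aligned with the tool. Next I lower, grip and turn.

```bash
python3 - <<'E'
from h import *
P=[538.6,290.3,66]
move_l(P,feed=60); st("low")
gripper_to(0.0); st("grip"); print(current_wrist_torque())
for a in np.linspace(1.722,.386,7)[1:]:
    move_l(P,ori=down(a),feed=60) if False else move_pose(P,down(a)); st(round(a,2)); print(np.round(current_wrist_torque(),2))
gripper_to(.37); st("rel")
move_l([P[0],P[1],140],feed=150)
move_pose([500,280,320],down(.048)); st("look"); shot("w_pod2")
E
sed -i 's/w_pod/w_pod2/' m2.py; python3 m2.py | tail -4
python3 - <<'E'
import cv2;im=cv2.imread('pics/w_pod2.png');cv2.imwrite('pics/cropP2.png',cv2.resize(im[45:195,235:385],None,fx=4,fy=4,interpolation=cv2.INTER_CUBIC))
E
```

```text
low t 36.41 p [538.4 290.3  65.6] tray [-32.6 308.2] F [-0.7  0.6  0.2] w 0.371
grip t 36.7 p [539.2 290.6  66.6] tray [-31.7 308.5] F [ 2.1 -0.4  0.6] w 0.148
[-0.02783789 -0.10323086 -0.02999648]
1.5 t 37.02 p [539.2 290.5  66.6] tray [-31.8 308.5] F [ 1.3 -0.   0.9] w 0.149
[ 0.01 -0.1  -0.1 ]
1.28 t 37.35 p [539.1 290.6  66.6] tray [-31.8 308.5] F [ 0.8 -0.3  2.5] w 0.15
[ 0.08 -0.07 -0.02]
1.05 t 37.67 p [539.  290.6  66.6] tray [-31.9 308.5] F [0.8 1.1 5.3] w 0.148
[ 0.09 -0.08 -0.09]
0.83 t 38.0 p [539.  290.6  66.5] tray [-31.9 308.5] F [ 0.3 -0.5  4.8] w 0.149
[ 0.14  0.01 -0.02]
0.61 t 38.33 p [539.  290.7  66.6] tray [-32.  308.6] F [0.6 1.6 5.1] w 0.15
[ 0.17  0.03 -0.03]
0.39 t 38.65 p [538.9 290.7  66.6] tray [-32.  308.7] F [0.4 0.3 5.2] w 0.15
[ 0.19  0.02 -0.07]
rel t 38.98 p [537.8 289.8  65.1] tray [-33.1 307.8] F [ 0.7 -0.2 -0.1] w 0.371
look t 40.38 p [499.3 279.6 317.5] tray [-72.1 299.5] F [ 0.8 -0.7 -0.2] w 0.373
ring ((538.9894409179688, 289.99462890625), 57.60527420043945) ((538.3455810546875, 290.417236328125), (111.03791809082031, 113.94348907470703), 143.90756225585938)
green 163 288.23312883435585 65.8957055214724 [602.51474139 316.11624364  36.        ]
red 382 299.8219895287958 107.35602094240838 [560.24825435 299.11810991  88.        ]
blue 172 340.9593023255814 92.79651162790697 [576.58268453 255.65905303  70.        ]
```

View pics/cropP2.png

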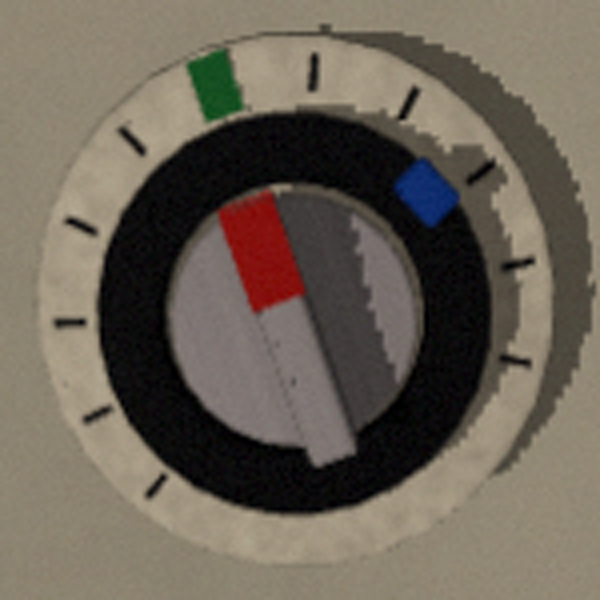

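The red end (246,204) points at the green mark (215,85), and the blue lug hasn't moved. One numeric check of the bar angle and a last look at the row before handing in.

Run:
```python
from h import *
c=__import__("pickle").load(open("w_pod2.pkl","rb"));T=c["T"]
f=lambda x,y,z:onz(c,235+(x+.5)/4-.5,45+(y+.5)/4-.5,z,T)
a,b=f(246,204,88),f(332,460,88);m=f(215,85,36);o=np.array([538.7,290.4])
print("bar",np.arctan2(*(a-b)[1::-1]),"mark",np.arctan2(*(m[:2]-o)[::-1]),(a+b)/2)
c=capture("top"); save("top4",c["color"])
g=lambda n:__import__("pickle").load(open(n+".pkl","rb"))
c=g("w_home");T=c["T"];print("soap",[wt(onz(c,u,v,40,T)) for u,v in [(287,42),(334,42),(288,130),(334,130)]])
```

```text
bar 0.37025381100953103 mark 0.38071365432618076 [538.6924964  290.49198048  88.        ]
soap [array([105. ,  32.4]), array([105. , -20.4]), array([ 7.9, 34. ]), array([  7.9, -22.1])]
```

View pics/top4.png

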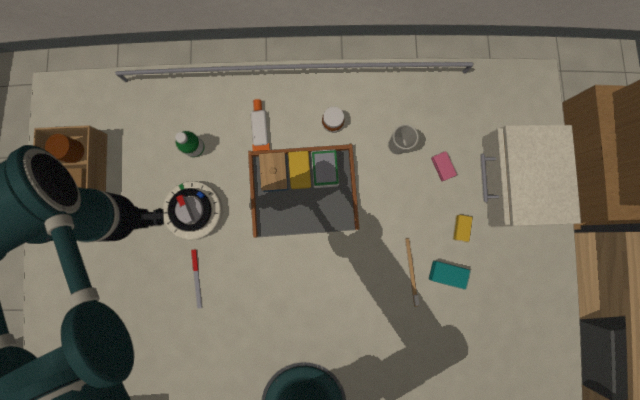

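The final top view shows the soap at (299,170) between the cotton box and mirror, and everything else where it was. The arm is clear of the scene.

```bash
python3 -c "
from h import *
st(); hand_in()"
```

```text
t 40.48 p [498.9 279.4 316.1] tray [-72.5 299.2] F [-0.   0.9  0.6] w 0.363
the job is handed in; nothing more can be done
```

The job is done and handed in at about 40.5 s of the 69 s allowed; no verdict is reported back.

- **Soap box:** I pushed the two neighbours apart with shut fingers, slid the larger yellow box in from the front, and pushed it against the back rim until about 10 N built up. The last look put its far end at x ≈ 105 mm in the tray frame (rim at 106 mm), with both neighbours still square.
- **Timer:** I gripped the bar and turned it about 1.34 rad clockwise, then let go. The red end is about 0.01 rad off the mark.
- **Outer ring:** its lug shows about 0.1 mm of movement.
- **Everything else:** in the final top view the other toiletries were in place and the arm was clear of everything.

No check failed. The top and wrist cameras disagreed by about 2–3 mm in places, within the clearances I used.

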